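# Set up the mandoline slicer

### The job

Set the mandoline up for slicing: roll its thickness wheel up, ridge by ridge, until the five-dot face is on top between the red marks. Only then take the food guard, put it over both rails near the top of the sloping runway, and slide it down along the rails, over the blade, until it rests against the foot bar; leave it there. Do not touch the blade with the gripper and do not push the other things on the worktop about.

Things in the scene. Friction and masses are not known exactly. Their poses are not given: they have to be found in the camera images.
- slicer: Stand of the white mandoline slicer, fixed to the worktop at a different place and yaw each time; it does not give way. Origin: on the worktop under the runway's centre; z up, x the level direction in which the runway rises. Two steel wire legs under the high end.
- deck: The slicer's runway, 27 degrees from level. Origin: runway centre, level with the rail tops (108 mm above the worktop). x up the slope along the rails, y left, z square off the slope. Two white rails along x, 344 mm long, outer faces at y = +-62 mm, tops at z = 0; the steel plates between them lie lower. Carrying handle beyond the high end, x = 172 to 233 mm, below the rail tops.
- foot_stop (a point): Middle of the stop face of the white foot bar across the low end, at deck x = -150, y = 0, z = 0; axes as the deck. The bar stands 8 mm above the rail tops.
- wheel_hub (a point): Centre of the black thumbwheel, at deck x = 45, y = -98, z = -8 mm; axes as the deck, not turning. Axle along y; 26 mm wide; drum radius 26 mm; six ridges, 8 mm thick with round tips, reach radius 36 mm, 60 degrees apart. Its white housing (deck x -8 to 98, y -74 to -122 mm) ends 10 mm above the hub (along z), so the wheel's top half stands free.
- thickness_wheel (a joint): Turn of the thumbwheel, rad. Sprung click stops: 0 = one dot on top (outward, deck z), 1.047 = two, 2.094 three, 3.142 four, 4.189 five, 5.236 six (end). At a stop the nearest ridges stand 30 degrees either side of the top. Pushing the top up the slope (+x) increases it, with 3 to 5 N; past half a click it springs on, else back. Starts on one, two or three.
- guard: Food guard, loose, about 220 g: white plate 100 mm (x) by 139 mm (y), top 18 mm above the origin, with a black bar grip. Origin: centre, at its flanges' bottom edge; z up. Flanges 12 mm deep along both y edges, inner faces 129 mm apart, go outside the rails (2.5 mm play each side), either way round. Starts level, any yaw, at one of four places it swaps with tin, mug and jar.
- guard_grip (a point): Centre of the guard's bar grip, 53 mm above the guard's origin; the bar is 84 mm long (guard y), 24 mm thick (guard x) and 22 mm high (42 to 64 mm above the origin), on a neck 22 mm thick and 50 mm long down to a round boss 66 mm across whose top is 23 mm above the origin. Axes as the guard.
- guard_seat (a point): Centre of the underside of the guard's plate, 12 mm above the guard's origin; axes as the guard. When the guard sits on the rails this point is at deck z = 0, y = 0; against the foot bar it is at deck x = -100 mm. Let go on the slope, the guard may slide or stay.
- blade: Fixed steel blade across the runway, 20 mm by 100 mm, slightly askew; origin its centre, at deck x = 3 mm, 3.5 mm below the rail tops.
- tin: Bystander: food tin with a ring-pull lid, 75 mm across, 58 mm high; origin at the centre of its underside.
- mug: Bystander: white mug with beige stripes and a handle, 88 x 118 x 92 mm high; origin at the middle of its underside.
- jar: Bystander: glass jar with a grey lid, 64 mm across, 94 mm high; origin at the centre of its underside.
- bottle: Bystander: dark green oil bottle, 61 mm across, 268 mm high; origin at the centre of its underside. Not listed, and fixed: a pepper mill (170 mm high) and an apple within 0.37 m of the base, fruit and vegetables at the left front, a kettle, notebook and cake stand (218 mm high) at the right edge, and a utensil crock (312 mm), canister and jug at the left edge.

How it is judged (in metres and radians):
On the way, in this order (a step that is already met when the one before it is completed fails the run):
1. the five-dot face of the thickness wheel is on top and the gripper is off the wheel, the guard not yet on the slicer (value of joint thickness_wheel between 4.05 and 4.33 rad and contact force between each of the arm, the fingers and thickness_wheel below 0.3 N and distance between guard_seat and deck above 0.16 m), for 0.2 s.
2. the guard sits over both rails on the upper half of the runway (value of joint thickness_wheel between 4.05 and 4.33 rad and y of guard_seat in the frame of deck between -0.005 and 0.005 m and z of guard_seat in the frame of deck between -0.004 and 0.004 m and angle between the z axis of guard and the z axis of deck, either way round below 0.06 rad and angle between the y axis of guard and the y axis of deck, either way round below 0.08 rad and x of guard_seat in the frame of deck above 0.05 m), for 0.2 s.
3. the guard passes over the blade, still on both rails (value of joint thickness_wheel between 4.05 and 4.33 rad and y of guard_seat in the frame of deck between -0.005 and 0.005 m and z of guard_seat in the frame of deck between -0.004 and 0.004 m and angle between the z axis of guard and the z axis of deck, either way round below 0.06 rad and angle between the y axis of guard and the y axis of deck, either way round below 0.08 rad and x of guard_seat in the frame of deck between -0.035 and 0.045 m), for 0.1 s.
4. the guard is against the foot bar, on both rails (value of joint thickness_wheel between 4.05 and 4.33 rad and y of guard_seat in the frame of deck between -0.005 and 0.005 m and z of guard_seat in the frame of deck between -0.004 and 0.004 m and angle between the z axis of guard and the z axis of deck, either way round below 0.06 rad and angle between the y axis of guard and the y axis of deck, either way round below 0.08 rad and x of guard_seat in the frame of deck below -0.092 m), for 0.2 s.
At the end, for the whole second after the job is handed in: Wheel at the five-dot click stop (within 0.14 rad); guard at rest on both rails (within 5 mm across, 4 mm in height, about 3.5 degrees), within 8 mm of the foot bar; gripper clear of everything (all of step 4 and linear speed of guard below 0.02 m/s); the robot touches nothing.
It fails at once if the gripper or arm touches the blade (contact force between any of the fingers, the arm and blade above 0.5 N).
It fails at once if the tin, mug, jar or oil bottle is pushed more than 25 mm (distance of any of tin, mug, jar, bottle from where it was at the start of the episode above 0.025 m).
It fails at once if the guard is tipped over (angle between guard's own z axis and vertical above 1.2 rad).
It also fails if it takes over 72 s, if anything falls off the work surface, if the arm or the gripper's body presses on something with over 40 N, if the wrist force passes 120 N, or if a joint passes its speed limit or range.

### The arm

A 7-joint arm with a two-finger parallel gripper is mounted at the origin on the work surface; the furniture and walls round the work are solid. World frame = base frame: x ahead of the robot, y to its left, z up, the work surface at z = 0. Lengths are in m, angles in degrees, forces in N, time in s.
With the tool pointing down it reaches from about 0.425 to 0.875 m from the base axis. Payload 4.7 kg.
Tool frame: the origin (TCP) lies between the finger pads; the fingertips stand env.tip_reach ahead of it and the grasp point (between the pads) lies 2 mm behind it (env.tip_reach is the distance from the TCP to the fingertips, in m); z points along the fingers, y is the line along which they close (so a half turn about z gives the same grasp; the last joint's range is limited). The gripper opens to 87 mm and grips with 3 to 60 N. Pads are 19 mm wide; open, the fingers measure 117 mm over their backs; the gripper's body (75 mm by 190 mm) begins 51 mm behind the grasp point.
Start: joints at [-62.733, 18.392, -4.016, 83.108, 1.295, 78.541, -3.26], TCP at [0.29, 0.582, 0.24] pointing down, gripper open.
Joint ranges: [-163.93, 163.93], [-17.29, 119.83], [-79.2, 71.16], [3.27, 140.29], [-89.18, 269.18], [5.43, 117.66], [-154.24, 154.24]. Speed limits (degrees/s): [147.25, 147.25, 180, 180, 180, 180, 180].

### API

Orientations are given as [roll, pitch, yaw] about the fixed x, y, z axes, in that order (R = Rz(yaw) Ry(pitch) Rx(roll)).
In Python, from cell import env, read_camera, sign_off gives the robot as it stands (env), with the cameras as plain functions and the job as plain functions.
- The arm moves only by the tool steer_hand, called after "Emit:" as a command line: name --argument value ..., lists and objects as JSON in quotes. Schema: {"type":"object","properties":{"plan":{"type":"array","items":{"type":"array","items":{"type":"array","items":{"type":"number"},"minItems":5,"maxItems":5},"minItems":1,"maxItems":8},"minItems":1,"maxItems":1},"clamp_n":{"type":"number"},"only":{"type":"string"},"quiet":{"type":"boolean"},"lines":{"type":"string"}},"required":["plan"],"additionalProperties":false}. plan is a list that holds a single list of rows (three levels of brackets), with 1 to 8 rows, each of 5 numbers: dx, dy, dz in shares of 50 cm (1.0 is 50 cm), then a turn about the tool's z in normalised numbers (1 is 180 degrees), then the finger opening in m; each row is the pose to reach, as a shift and turn from the pose commanded when the call began, along the tool's axes at that moment; what a row does not reach only later rows make up. A row lasts 1/12 s, in which the tool goes at most 0.0417 m and 7.16 degrees, less where a joint would pass 70% of its speed; a pose out of reach is approached as far as the arm can. The fingers move at their own pace and stop on an object; clamp_n is the grip in N (left out, the last holds). Time passes only in rows, so rows that do not move let the fingers close. The tool returns the time, the measured TCP pose, the force, the opening and the grip force at its end. only (a regular expression) keeps the lines of the reply that match it, lines (a string "A,B") keeps lines A to B, and quiet returns only ok. Input that does not fit is refused with a message, and nothing moves.
- env.get_obs(): the state, without advancing time (a new reading comes with each control period).
- read_camera(name): name is "side" or "top"; returns a dict with "color" (400x640x3 uint8, blue, green, red), "fx", "fy", "cx", "cy" (pixels), "dist" ([k1, k2, p1, p2, k3] as OpenCV has them; the pictures are not rectified), "world_from_camera" (4x4, takes a point from camera to world coordinates). Camera axes: x right, y down, z forward; pixel columns grow to the right and rows downward; lengths in m; the calibration is good to about 2 mm. A picture is of the moment at which its call begins. There is no depth.
- sign_off(): hands the job in; it is judged then, once.
The state is a dict: "time_s": time; "qpos": joint angles; "joint_velocities": joint speeds; "effort": joint torques, N m; "tool_pos": TCP position; "tool_rot": TCP orientation; "force": force on the tool from outside, world axes, zero at the start; "wrist_torque": the same for the moment, N m; "grip_width": finger opening in m; "grasp_force": force on a finger pad.
Only numpy, scipy, OpenCV 4.12 (cv2) and the standard library are available. Lean on these libraries where they do the work, as an engineer would, in place of code of your own. Each camera call takes 0.05 s, during which the arm holds its last target. There are 200 camera calls.

## Working session

There is one attempt and no reset: what is moved stays moved. The work goes in short steps, Python scripts to look and compute and a tool call to move; the robot and the scene stay as the last step left them, time stands still between calls to the robot, and variables do not carry over. Pictures are saved under pics/ and viewed, at most 10 in all, crops included, and the job is handed in when it is done.

```bash
ls; mkdir -p pics
```

Run:
```python
from cell import env, read_camera, sign_off
import cv2,numpy as np
for n in("side","top"):
    c=read_camera(n);cv2.imwrite(f"pics/{n}0.png",c["color"])
    print(n,c["fx"],c["fy"],c["cx"],c["cy"],c["dist"],np.round(c["world_from_camera"],3).tolist())
o=env.get_obs();print(o["time_s"],o["tool_pos"],o["tool_rot"],env.tip_reach)
```

```text
cell.py
pics
side 409.3305121996673 409.3305121996673 318.520513963996 201.86647089458347 [-0.06645506  0.          0.          0.          0.        ] [[0.984, -0.123, 0.132, 0.457], [-0.179, -0.568, 0.803, -0.912], [-0.024, -0.814, -0.581, 0.727], [0.0, 0.0, 0.0, 1.0]]
top 389.42910419548303 389.42910419548303 319.45570410471385 193.59311570288483 [-0.07828843  0.          0.          0.          0.        ] [[-0.016, -0.995, 0.099, 0.478], [-1.0, 0.013, -0.022, -0.055], [0.021, -0.099, -0.995, 1.197], [0.0, 0.0, 0.0, 1.0]]
0.1 [0.28945579 0.58149459 0.23860451] [-1.79903952e+02  5.08968144e-03  1.53542053e+02] 0.017
```

View pics/side0.png

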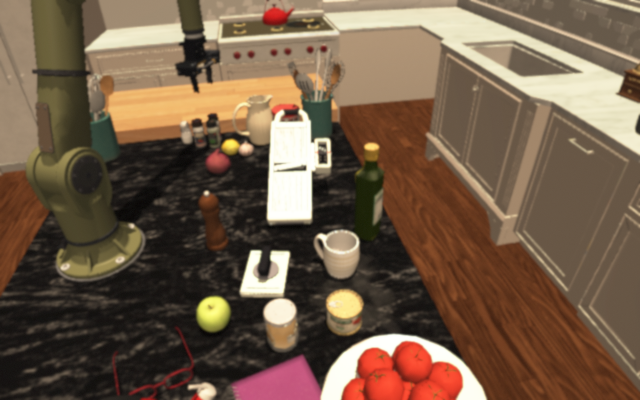

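View pics/top0.png

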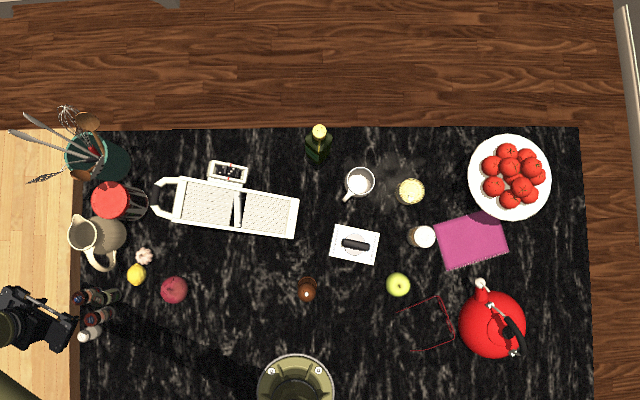

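The side picture shows the slicer at px (290,165), wheel housing at (322,157), the guard at (266,273), bottle (369,195), mug (340,253), tin (345,312) and jar (281,325). The top picture shows the slicer at px (235,207), the wheel box at (228,172) and the guard at (354,244), with the mug close to the guard. Next I look at enlarged crops.

Run:
```python
import cv2,numpy as np
t=cv2.imread("pics/top0.png");s=cv2.imread("pics/side0.png")
a=cv2.resize(t[150:270,145:385],None,fx=3.3,fy=3.3,interpolation=cv2.INTER_CUBIC)
b=cv2.resize(s[100:300,225:345],None,fx=3,fy=3,interpolation=cv2.INTER_CUBIC)
cv2.imwrite("pics/tc.png",a);cv2.imwrite("pics/sc.png",b)
```

```text
(no output)
```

View pics/tc.png

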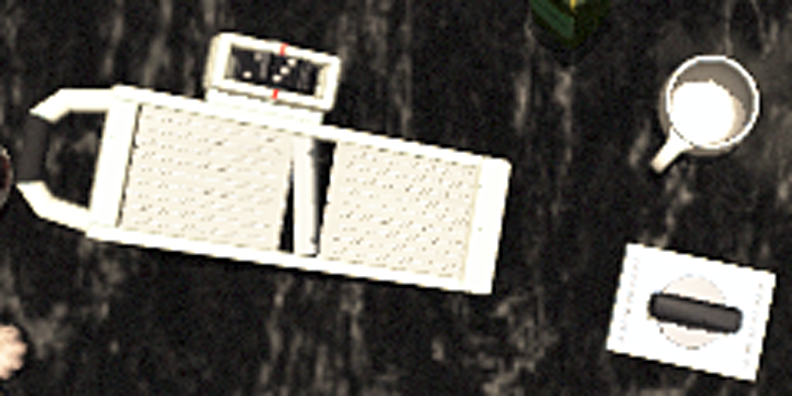

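View pics/sc.png

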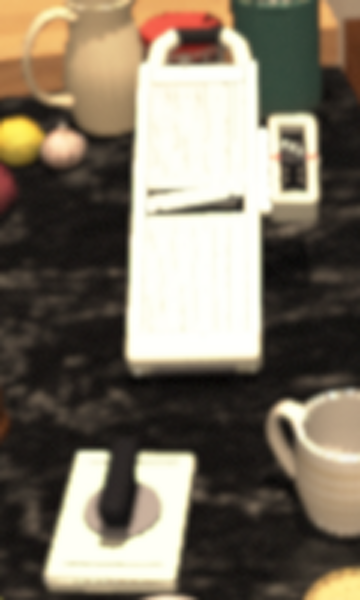

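The top crop (offset 145,150, scale 3.3) shows rail corners at crop (510,160), (490,293), (115,87) and (90,237). The wheel window is at (280,72) with red marks at (283,48) and (275,95), and the guard plate corners are (630,243), (775,270), (755,380) and (608,350). The side crop (offset 225,100, scale 3) shows the deck corners at about (127,358), (262,358), (140,65) and (255,65), and the guard with its bar at (118,480).

Create h.py:
```python
import cv2,numpy as np
from cell import env, read_camera, sign_off
def cal(n):
    c=read_camera(n);K=np.array([[c["fx"],0,c["cx"]],[0,c["fy"],c["cy"]],[0,0,1]])
    return dict(K=K,d=np.array(c["dist"]),T=np.array(c["world_from_camera"]),im=c["color"])
def ray(c,p):
    u=cv2.undistortPoints(np.array(p,float).reshape(-1,1,2),c["K"],c["d"]).reshape(-1,2)
    d=np.c_[u,np.ones(len(u))]@c["T"][:3,:3].T
    return c["T"][:3,3],d/np.linalg.norm(d,axis=1)[:,None]
def plane(c,p,z):
    o,d=ray(c,p); return o+d*((z-o[2])/d[:,2])[:,None]
def tri(c1,p1,c2,p2):
    o1,d1=ray(c1,p1);o2,d2=ray(c2,p2);out=[]
    for a,b in zip(d1,d2):
        A=np.c_[a,-b];s=np.linalg.lstsq(A,o2-o1,rcond=None)[0]
        P,Q=o1+s[0]*a,o2+s[1]*b;out.append(np.r_[(P+Q)/2,np.linalg.norm(P-Q)])
    return np.array(out)
def proj(c,P):
    W=np.linalg.inv(c["T"]);return cv2.projectPoints(np.array(P,float),cv2.Rodrigues(W[:3,:3])[0],W[:3,3],c["K"],c["d"])[0].reshape(-1,2)
def mask(c,x0,y0,x1,y1,thr=135,k=4):
    g=cv2.resize(c["im"],None,fx=k,fy=k,interpolation=cv2.INTER_CUBIC)
    m=((g.min(2)>thr)*255).astype(np.uint8);w=np.zeros_like(m);w[y0*k:y1*k,x0*k:x1*k]=m[y0*k:y1*k,x0*k:x1*k]
    cs=cv2.findContours(w,cv2.RETR_EXTERNAL,cv2.CHAIN_APPROX_NONE)[0]
    return (max(cs,key=cv2.contourArea).reshape(-1,2)+.5)/k-.5
```

Run:
```python
from h import *
np.set_printoptions(precision=4,suppress=True)
T=cal("top");S=cal("side")
for n,c,b in(("gT",T,(325,218,385,270)),("gS",S,(235,245,295,300)),("sT",T,(145,150,310,245)),("sS",S,(260,105,335,228))):
    p=mask(c,*b);r=cv2.approxPolyDP(p.astype(np.float32),1.2,True).reshape(-1,2)
    print(n,np.round(r,1).tolist())
tc=lambda q:np.array(q)/3.3+[145,150]-.35
sc=lambda q:np.array(q)/3+[225,100]-.33
print("low left/right, high left/right (rail)")
print(tri(T,tc([(490,293),(510,160),(90,237),(115,87)]),S,sc([(127,358),(262,358),(140,65),(255,65)])))
print("guard corners",tri(T,tc([(630,243),(775,270),(755,380),(608,350)]),S,sc([(195,455),(178,590),(45,588),(75,452)])))
print("red marks",tri(T,tc([(283,48),(275,95)]),S,sc([(316,156),(276,156)])))
print("others z=h: tin,mug,jar,bottlecap",plane(T,[(411,191)],.058),plane(T,tc([(712,105)]),.092),plane(T,[(424,237)],.094),plane(T,[(319,131)],.268))
```

```text
gT [[334.6000061035156, 223.60000610351562], [328.3999938964844, 255.10000610351562], [373.1000061035156, 264.6000061035156], [379.3999938964844, 232.89999389648438]]
gS [[251.10000610351562, 250.10000610351562], [240.10000610351562, 292.6000061035156], [245.39999389648438, 294.6000061035156], [281.8999938964844, 294.8999938964844], [288.6000061035156, 251.60000610351562], [270.8999938964844, 251.60000610351562], [269.8999938964844, 257.6000061035156], [272.1000061035156, 262.6000061035156], [268.6000061035156, 277.8999938964844], [261.3999938964844, 281.6000061035156], [258.3999938964844, 280.6000061035156], [255.60000610351562, 269.1000061035156], [260.8999938964844, 251.60000610351562], [259.6000061035156, 250.10000610351562]]
sT [[153.89999389648438, 182.89999389648438], [159.60000610351562, 185.89999389648438], [165.60000610351562, 182.60000610351562], [177.10000610351562, 183.10000610351562], [171.10000610351562, 213.10000610351562], [160.89999389648438, 209.60000610351562], [157.10000610351562, 204.89999389648438], [149.89999389648438, 205.60000610351562], [156.39999389648438,
[... 2271 characters left out ...]
844, 142.10000610351562], [310.6000061035156, 141.39999389648438], [310.3999938964844, 121.0999984741211], [306.1000061035156, 112.9000015258789]]
low left/right, high left/right (rail)
[[ 0.4604 -0.0009  0.0316  0.0014]
 [ 0.5824 -0.0201  0.0261  0.0016]
 [ 0.5115  0.3083  0.1828  0.0008]
 [ 0.6324  0.2926  0.1766  0.0019]]
guard corners [[ 0.5054 -0.129   0.0166  0.0019]
 [ 0.4765 -0.2644  0.003   0.0021]
 [ 0.3753 -0.243   0.0038  0.0027]
 [ 0.4065 -0.107   0.0189  0.0023]]
red marks [[0.6718 0.167  0.1279 0.0038]
 [0.6317 0.1731 0.1296 0.0039]]
others z=h: tin,mug,jar,bottlecap [[ 0.5955 -0.3526  0.058 ]] [[ 0.6214 -0.198   0.092 ]] [[ 0.4595 -0.3759  0.094 ]] [[ 0.7241 -0.0772  0.268 ]]
```

Create fit.py:
```python
from h import *
np.set_printoptions(precision=4,suppress=True)
a27=np.radians(27)
def dplane(c,p,cx,cy,yaw,z=0.):
    n=np.array([-np.sin(a27)*np.cos(yaw),-np.sin(a27)*np.sin(yaw),np.cos(a27)])
    o,d=ray(c,p);P0=np.array([cx,cy,.108])+n*z
    return o+d*(((P0-o)@n)/(d@n))[:,None]
def R(yaw):
    c,s=np.cos(yaw),np.sin(yaw);C,Q=np.cos(a27),np.sin(a27)
    return np.array([[c*C,-s,-c*Q],[s*C,c,-s*Q],[Q,0,C]])
def measure(c,L,Rr,seed=(.547,.145,np.radians(81))):
    cx,cy,yaw=seed
    for _ in range(6):
        M=R(yaw);f=[]
        for p in(L,Rr):
            q=(dplane(c,p,cx,cy,yaw)-[cx,cy,.108])@M
            k=np.polyfit(q[:,0],q[:,1],1);k=np.polyfit(*(q[abs(q[:,1]-np.polyval(k,q[:,0]))<.002][:,:2].T),1);f.append(k)
        f=np.array(f);dy=f[:,1].mean();yaw+=np.arctan(f[:,0].mean())*np.cos(a27)
        cx,cy=np.array([cx,cy])+dy*M[:2,1]
    return cx,cy,np.degrees(yaw),f[0,1]-f[1,1],f[:,0]
```

Run:
```python
from fit import *
T=cal("top");S=cal("side")
p=mask(T,145,150,310,245)
e=lambda l,x0,x1,up:l
L=p[(p[:,0]>180)&(p[:,0]<288)&(p[:,1]>215)]
Rr=p[((p[:,0]>184)&(p[:,0]<203)|(p[:,0]>250)&(p[:,0]<295))&(p[:,1]>170)&(p[:,1]<202)]
Rr=Rr[abs(Rr[:,1]-(175.4+(Rr[:,0]-179.9)*.199))<2.5]
print("top",measure(T,L,Rr),len(L),len(Rr))
p=mask(S,260,105,335,228)
L=p[(p[:,1]>127)&(p[:,1]<210)&(p[:,0]<275)];Rr=p[(p[:,0]>305)&(p[:,0]<313)&((p[:,1]>173)&(p[:,1]<208)|(p[:,1]>125)&(p[:,1]<139))]
print("side",measure(S,L,Rr),len(L),len(Rr))
# end edges
for n,c,pts in(("top",T,[(298.9,199.1),(293.1,238.1),(177.,176.),(171.1,221.4)]),("side",S,[(311,208.6),(266.9,217),(270.1,121),(310.4,121)])):
    q=(dplane(c,pts,.547,.145,np.radians(81))-[.547,.145,.108])@R(np.radians(81));print(n,q)
w=cv2.resize(T["im"][155:187,203:253],None,fx=8,fy=8,interpolation=cv2.INTER_CUBIC)
v=cv2.resize(S["im"][132:172,305:337],None,fx=8,fy=8,interpolation=cv2.INTER_CUBIC)
o=np.zeros((320,660,3),np.uint8);o[:256,:400]=w;o[:320,402:658]=v;cv2.imwrite("pics/wheel.png",o)
```

```text
top (np.float64(0.5460570456142062), np.float64(0.14514945863264614), np.float64(80.50202126081996), np.float64(0.12256334089189695), array([ 0.002, -0.002])) 432 256
side (np.float64(0.5465097899950101), np.float64(0.14507782663934232), np.float64(80.37568362351969), np.float64(0.12623100390429978), array([ 0.0028, -0.0028])) 332 196
top [[-0.1765 -0.0569 -0.    ]
 [-0.1763  0.0611 -0.    ]
 [ 0.1805 -0.0581 -0.    ]
 [ 0.1752  0.0611  0.    ]]
side [[-0.1457 -0.0595  0.    ]
 [-0.1674  0.0643 -0.    ]
 [ 0.171   0.0636 -0.    ]
 [ 0.1655 -0.0647 -0.    ]]
```

View pics/wheel.png

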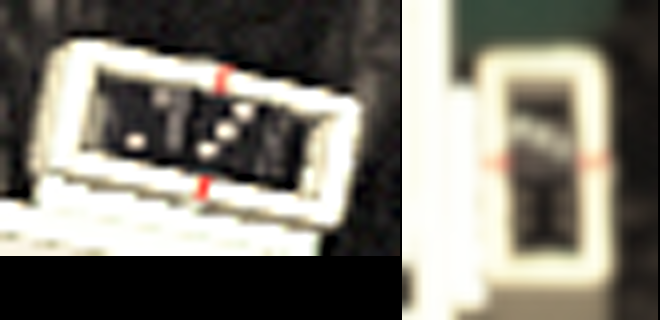

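The wheel crop (top 8x) shows three white dots in a diagonal between the red marks, at about (225,130), with a two-dot face on the uphill side. The wheel is therefore on three and needs two clicks. I close the fingers and move above a point just downhill of the wheel.

The manual's scale: shifts go in shares of 50 cm and turns go in shares of 180 degrees. Converting my numbers, -0.26 m is -0.52, -0.127 m is -0.254, 40 degrees is 0.2222.

Emit:
steer_hand --plan '[[[0,0,-0.1,0,0],[-0.52,-0.254,-0.14,0.2222,0],[-0.52,-0.254,-0.14,0.2222,0],[-0.52,-0.254,-0.14,0.2222,0],[-0.52,-0.254,-0.14,0.2222,0],[-0.52,-0.254,-0.14,0.2222,0],[-0.52,-0.254,-0.14,0.2222,0],[-0.52,-0.254,-0.14,0.2222,0]]]' --clamp_n 10

```text
time_s: 0.97
tool_pos: [0.4669, 0.3504, 0.3101]
tool_rot: [180.0, -0.0, 113.3]
force: [0.6, 0.1, -0.5]
grip_width: 0.0413
grasp_force: 0.0
```

Create to.py:
```python
# usage: to.py X Y Z YAW : prints the tool-axis shift and turn to that pose (TCP)
import sys,numpy as np
from cell import env, read_camera, sign_off
from scipy.spatial.transform import Rotation as Ro
o=env.get_obs();X=list(map(float,sys.argv[1:5]))
R=Ro.from_euler("xyz",o["tool_rot"],degrees=True)
print("shift",np.round(R.inv().apply(np.array(X[:3])-o["tool_pos"]),4),"turn",round(-((X[3]-o["tool_rot"][2]+180)%360-180),2),"t",o["time_s"],"rot",np.round(o["tool_rot"],2),"F",np.round(o["force"],2),"q",np.round(o["qpos"],0))
```

```bash
python3 to.py .642 .123 .27 80.45
```

```text
shift [-0.2782  0.0707  0.0401] turn 32.89 t 0.9667 rot [ 1.7996e+02 -1.0000e-02  1.1334e+02] F [ 0.61  0.09 -0.46] q [-48.   9.  10.  87.  -1.  84. -15.]
```

In the tool's units: -0.278 m is -0.556, 0.0707 m is 0.1414, 32.9 degrees is 0.1828.

Emit:
steer_hand --plan '[[[-0.556,0.1414,0.04,0.1828,0],[-0.556,0.1414,0.04,0.1828,0],[-0.556,0.1414,0.04,0.1828,0],[-0.556,0.1414,0.04,0.1828,0],[-0.556,0.1414,0.08,0.1828,0],[-0.556,0.1414,0.08,0.1828,0],[-0.556,0.1414,0.08,0.1828,0],[-0.556,0.1414,0.08,0.1828,0]]]'

```text
time_s: 1.63
tool_pos: [0.6445, 0.1146, 0.267]
tool_rot: [180.0, 0.5, 79.9]
force: [-1.6, -1.9, -0.3]
grip_width: 0.0007
grasp_force: 0.0
```

```bash
python3 to.py .642 .123 .1523 80.45
```

Run:
```python
from fit import *
T=cal("top");S=cal("side")
o=np.zeros((480,800,3),np.uint8)
o[:400,:400]=cv2.resize(T["im"][130:230,200:300],None,fx=4,fy=4);o[:400,400:]=cv2.resize(S["im"][80:180,270:370],None,fx=4,fy=4)
cv2.imwrite("pics/w2.png",o)
```

```text
shift [ 0.0088 -0.004   0.1146] turn -0.54 t 1.6333 rot [179.96   0.46  79.91] F [-1.61 -1.9  -0.27] q [-30.  19.  23.  81.  -7.  82. -17.]
```

View pics/w2.png

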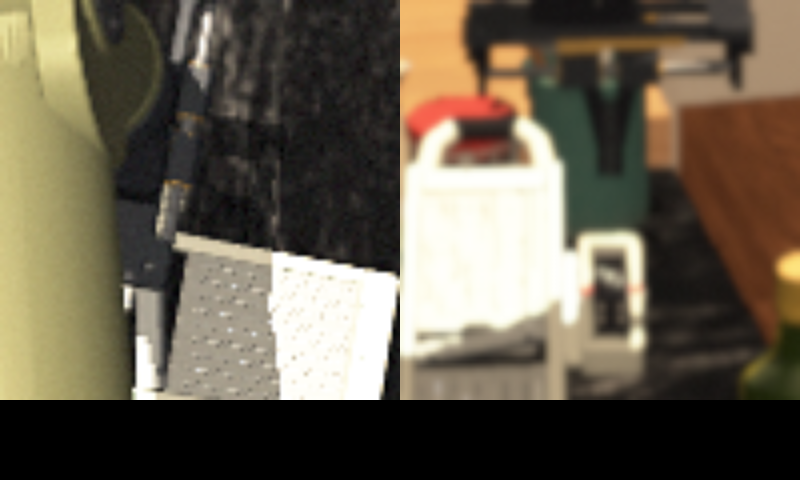

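The side crop (right half) shows the closed fingertips at crop (612,170), in line with the wheel at (612,290). I lower behind the downhill ridge and push.

In the tool's units: 0.117 m is 0.234, 0.1 m is 0.2.

Emit:
steer_hand --plan '[[[0,0,0.08,0,0],[0,0,0.16,0,0],[0,0,0.2,0,0],[0,0,0.234,0,0],[0,0,0.234,0,0],[0,0,0.234,0,0]]]'

```text
time_s: 2.23
tool_pos: [0.6407, 0.1278, 0.1524]
tool_rot: [-179.9, -0.0, 80.8]
force: [-0.2, -0.7, 0.2]
grip_width: 0.0003
grasp_force: 0.0
```

```bash
python3 to.py .642 .123 .1523 80.45
```

```text
shift [-0.0045  0.002   0.0001] turn 0.34 t 2.2333 rot [-1.7992e+02 -2.0000e-02  8.0790e+01] F [-0.16 -0.71  0.2 ] q [-30.  23.  22.  90.  -9.  70. -16.]
```

In the tool's units: 0.024 m is 0.048, 0.018 m is 0.036.

Emit:
steer_hand --plan '[[[0.012,0,-0.004,0,0],[0.024,0.004,-0.01,0,0],[0.036,0.004,-0.016,0,0],[0.048,0.004,-0.022,0,0],[0.048,0.004,-0.022,0,0],[0.048,0.004,-0.022,0,0]]]'

```text
time_s: 2.73
tool_pos: [0.6477, 0.1466, 0.1687]
tool_rot: [179.9, 0.1, 80.6]
force: [-6.5, -5.5, 12.5]
grip_width: 0.0005
grasp_force: 6.1
```

```bash
python3 to.py .6502 .1718 .1633 80.45
```

```text
shift [ 0.0253 -0.0017  0.0053] turn 0.11 t 2.7333 rot [1.7993e+02 1.2000e-01 8.0560e+01] F [-6.47 -5.47 12.47] q [-32.  23.  21.  87.  -8.  72. -18.]
```

The finger rode up on the ridge. I go back and engage lower.

In the tool's units: -0.03 m is -0.06, 0.017 m is 0.034.

Emit:
steer_hand --plan '[[[0,0,-0.024,0,0],[-0.04,0,-0.024,0,0],[-0.06,0,-0.024,0,0],[-0.06,0,0,0,0],[-0.06,0,0.034,0,0],[-0.06,0,0.034,0,0],[-0.06,0,0.034,0,0]]]'

```text
time_s: 3.32
tool_pos: [0.6417, 0.1205, 0.1451]
tool_rot: [-179.8, 0.0, 80.7]
force: [-0.1, -0.3, 0.5]
grip_width: 0.0008
grasp_force: 0.0
```

```bash
python3 to.py .6502 .1718 .1633 80.45
```

Run:
```python
from fit import *
S=cal("side")
cv2.imwrite("pics/w3.png",cv2.resize(S["im"][120:180,295:345],None,fx=10,fy=10,interpolation=cv2.INTER_CUBIC))
```

```text
shift [ 0.052   0.     -0.0182] turn 0.24 t 3.3167 rot [-1.7985e+02  3.0000e-02  8.0690e+01] F [-0.12 -0.29  0.49] q [-30.  23.  22.  90.  -9.  69. -16.]
```

View pics/w3.png

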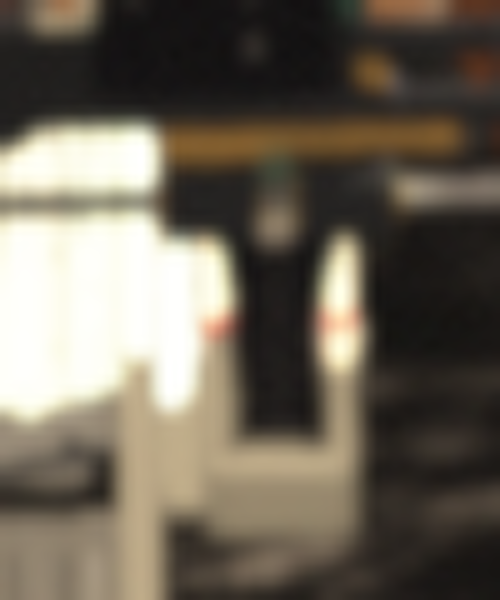

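The view shows the window with the fingers hiding the wheel, so the dots cannot be read from here.

In the tool's units: 0.02 m is 0.04, 0.016 m is 0.032.

Emit:
steer_hand --plan '[[[0.018,0,-0.004,0,0],[0.032,0,-0.01,0,0],[0.04,0,-0.016,0,0]]]'

```text
time_s: 3.62
tool_pos: [0.6461, 0.1361, 0.1559]
tool_rot: [180.0, 0.3, 80.6]
force: [-4.4, -10.1, 4.3]
grip_width: 0.0006
grasp_force: 4.9
```

```bash
python3 to.py .6502 .1718 .1633 80.45
```

```text
shift [ 0.0359 -0.0018 -0.0076] turn 0.11 t 3.6167 rot [179.99   0.34  80.56] F [ -4.4  -10.14   4.26] q [-31.  23.  22.  88.  -8.  70. -18.]
```

Emit:
steer_hand --plan '[[[0.014,0,-0.008,0,0],[0.022,0,-0.016,0,0],[0.026,0,-0.022,0,0],[0.026,0,-0.022,0,0]]]'

```text
time_s: 3.95
tool_pos: [0.6489, 0.1547, 0.1672]
tool_rot: [179.9, -0.2, 80.8]
force: [-0.6, 0.3, 0.2]
grip_width: 0.0002
grasp_force: 0.0
```

```bash
python3 to.py .6502 .1718 .1633 80.45
```

```text
shift [ 0.017  -0.0014  0.0039] turn 0.32 t 3.95 rot [ 1.7987e+02 -1.6000e-01  8.0770e+01] F [-0.57  0.33  0.15] q [-32.  23.  21.  87.  -9.  71. -19.]
```

In the tool's units: -0.12 m is -0.24, -0.1 m is -0.2.

Emit:
steer_hand --plan '[[[-0.02,0,-0.06,0,0],[-0.06,0,-0.14,0,0],[-0.06,0,-0.2,0,0],[-0.06,0,-0.24,0,0],[-0.06,0,-0.24,0,0]]]'

```text
time_s: 4.37
tool_pos: [0.6456, 0.1233, 0.2921]
tool_rot: [179.5, -0.3, 80.7]
force: [0.7, -0.8, 0.3]
grip_width: 0.0005
grasp_force: 0.0
```

Run:
```python
from fit import *
T=cal("top");S=cal("side")
o=np.zeros((400,720,3),np.uint8)
o[:,:320]=cv2.resize(S["im"][132:172,305:337],None,fx=10,fy=10,interpolation=cv2.INTER_CUBIC)
o[:320,322:722-2]=cv2.resize(T["im"][155:187,210:250],(398,320),interpolation=cv2.INTER_CUBIC)
cv2.imwrite("pics/w4.png",o)
```

```bash
python3 to.py .6502 .1718 .1633 80.45
```

```text
shift [ 0.0485 -0.0013  0.1232] turn 0.26 t 4.4667 rot [ 1.7991e+02 -1.0000e-01  8.0710e+01] F [ 0.88  0.93 -0.32] q [-31.  19.  23.  79.  -7.  84. -17.]
```

View pics/w4.png

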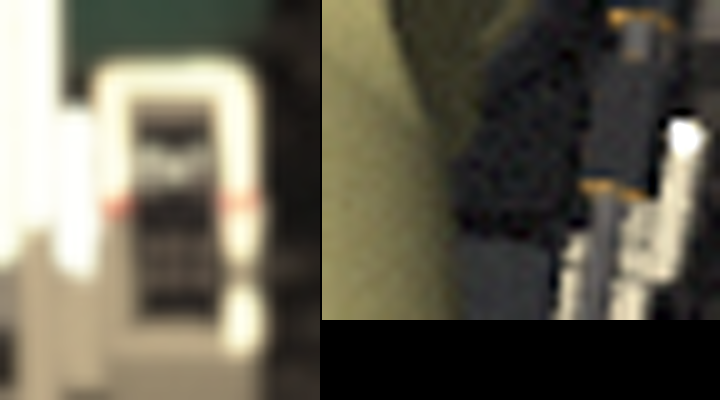

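The window at (175,160) in the side crop now shows a symmetric two-by-two pattern, not the diagonal of three, so it reads four. I make one more stroke.

In the tool's units: 0.141 m is 0.282, 0.12 m is 0.24.

Emit:
steer_hand --plan '[[[-0.008,0,0.08,0,0],[-0.008,0,0.16,0,0],[-0.008,0,0.24,0,0],[-0.008,0,0.282,0,0],[-0.008,0,0.282,0,0],[-0.008,0,0.282,0,0]]]'

```text
time_s: 4.97
tool_pos: [0.6408, 0.1189, 0.1421]
tool_rot: [-179.7, 0.1, 80.7]
force: [0.5, -0.1, 0.5]
grip_width: 0.0006
grasp_force: 0.0
```

```bash
python3 to.py .6502 .1718 .1633 80.45
```

```text
shift [ 0.0537  0.0006 -0.0213] turn 0.24 t 4.9667 rot [-1.7974e+02  1.1000e-01  8.0690e+01] F [ 0.51 -0.12  0.52] q [-30.  23.  22.  90.  -9.  69. -16.]
```

In the tool's units: 0.036 m is 0.072, 0.033 m is 0.066.

Emit:
steer_hand --plan '[[[0.022,0,-0.006,0,0],[0.036,0,-0.014,0,0],[0.044,0,-0.02,0,0],[0.058,0,-0.03,0,0],[0.066,0,-0.038,0,0],[0.072,0,-0.044,0,0],[0.072,0,-0.044,0,0]]]'

```text
time_s: 5.55
tool_pos: [0.6496, 0.1571, 0.1692]
tool_rot: [179.8, -0.2, 80.8]
force: [-0.1, 0.2, 0.9]
grip_width: 0.0005
grasp_force: 0.0
```

```bash
python3 to.py .6502 .1718 .1633 80.45
```

```text
shift [ 0.0146 -0.0018  0.006 ] turn 0.35 t 5.55 rot [179.79  -0.21  80.8 ] F [-0.12  0.2   0.92] q [-32.  23.  21.  86.  -9.  72. -19.]
```

In the tool's units: -0.28 m is -0.56, -0.24 m is -0.48, -40 degrees is -0.2222.

Emit:
steer_hand --plan '[[[-0.02,0,-0.06,0,0],[-0.06,0,-0.14,0,0],[-0.16,0,-0.2,0,0],[-0.24,0,-0.2,0,0],[-0.32,0,-0.2,-0.0556,0.087],[-0.4,0,-0.2,-0.1111,0.087],[-0.48,0,-0.2,-0.1667,0.087],[-0.56,0,-0.2,-0.2222,0.087]]]'

```text
time_s: 6.22
tool_pos: [0.6051, -0.1093, 0.2676]
tool_rot: [179.9, 0.0, 108.7]
force: [0.6, 0.6, -0.7]
grip_width: 0.0195
grasp_force: 0.0
```

Run:
```python
from fit import *
T=cal("top");S=cal("side")
cv2.imwrite("pics/w5.png",np.hstack([cv2.resize(S["im"][132:172,305:337],None,fx=10,fy=10,interpolation=cv2.INTER_CUBIC),cv2.resize(T["im"][155:187,205:250],(450,400),interpolation=cv2.INTER_CUBIC)]))
T0=dict(T,im=cv2.imread("pics/top0.png"));S0=dict(S,im=cv2.imread("pics/side0.png"))
gt=plane(T,[(334.6,223.6),(379.4,232.9),(373.1,264.6),(328.4,255.1)],.018)
c=gt.mean(0);a=gt[1]-gt[0]+gt[2]-gt[3];print("plate c",c,np.degrees(np.arctan2(a[1],a[0])),np.linalg.norm(gt[1]-gt[0]),np.linalg.norm(gt[2]-gt[1]))
def bar(c,b):
    x0,y0,x1,y1=b;g=cv2.resize(c["im"],None,fx=4,fy=4,interpolation=cv2.INTER_CUBIC).max(2)[y0*4:y1*4,x0*4:x1*4]
    cs=cv2.findContours((g<90).astype(np.uint8),cv2.RETR_EXTERNAL,cv2.CHAIN_APPROX_NONE)[0]
    p=(max(cs,key=cv2.contourArea).reshape(-1,2)+.5)/4-.5+[x0,y0];return p
bt=bar(T0,(337,230,373,258));bs=bar(S0,(256,247,276,280))
for n,p in(("T",bt),("S",bs)):print(n,cv2.minAreaRect(p.astype(np.float32)))
q=plane(T,bt,.064);r=cv2.minAreaRect((q[:,:2]*1000).astype(np.float32));print("bar top plane",r)
def ends(p):
    m=p.mean(0);u,s,v=np.linalg.svd(p-m);t=(p-m)@v[0];return np.array([p[t<t.min()+1.].mean(0),p[t>t.max()-1.].mean(0)])
e,f=ends(bt),ends(bs);e=e[np.argsort(e[:,0])];f=f[np.argsort(f[:,1])];print(e,f,tri(T,e,S,f))
```

```bash
python3 to.py .44 -.186 .2 168
```

```text
plate c [ 0.4412 -0.1831  0.018 ] -102.80168393323474 0.13878852347227408 0.09720933700622171
T ((354.9776916503906, 244.726806640625), (28.11713218688965, 8.89790153503418), 12.380756378173828)
S ((265.5, 262.0), (30.75, 19.75), 90.0)
bar top plane ((440.5386962890625, -181.19012451171875), (81.62899017333984, 25.67873191833496), 76.68367767333984)
[[341.625  241.635 ]
 [368.5192 246.9904]] [[271.6842 246.6908]
 [262.6343 277.2361]] [[ 0.456  -0.1435  0.0535  0.0123]
 [ 0.4321 -0.2247  0.0345  0.    ]]
shift [-0.0147 -0.1764  0.0681] turn -60.23 t 6.3167 rot [180.     0.28 107.77] F [-0.15 -0.43  0.46] q [-13.  14.  26.  87.  -6.  80.  31.]
```

View pics/w5.png

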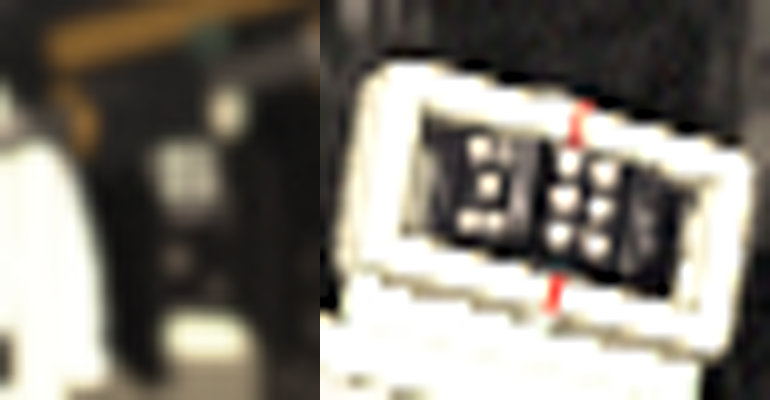

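The top crop shows six dots between the red marks at (580,205) and five dots just uphill at (485,185), so the wheel has gone one click too far. The first, slipped stroke must have clicked as well. I push one ridge back down the slope.

In the tool's units: -0.02 m is -0.04.

Emit:
steer_hand --plan '[[[0,0,-0.04,0,0],[0,0,-0.04,0,0]]]'

```text
time_s: 6.48
tool_pos: [0.6067, -0.1083, 0.29]
tool_rot: [179.7, 0.1, 108.2]
force: [0.6, 0.8, 1.0]
grip_width: 0.0266
grasp_force: 0.0
```

```bash
python3 to.py .6535 .1915 .268 80.45
```

```text
shift [0.2702 0.138  0.0224] turn 27.76 t 6.4833 rot [1.7968e+02 8.0000e-02 1.0821e+02] F [0.6  0.79 1.  ] q [-14.  13.  26.  85.  -6.  83.  31.]
```

In the tool's units: 0.27 m is 0.54, 0.138 m is 0.276, 27.8 degrees is 0.1544.

Emit:
steer_hand --plan '[[[0.54,0.276,0,0.1544,0],[0.54,0.276,0,0.1544,0],[0.54,0.276,0,0.1544,0],[0.54,0.276,0,0.1544,0],[0.54,0.276,0,0.1544,0],[0.54,0.276,0,0.1544,0],[0.54,0.276,0,0.1544,0],[0.54,0.276,0,0.1544,0]]]'

```text
time_s: 7.15
tool_pos: [0.6504, 0.2017, 0.2855]
tool_rot: [-179.9, -0.3, 81.0]
force: [0.1, 0.9, -0.4]
grip_width: 0.0007
grasp_force: 0.0
```

Emit:
steer_hand --plan '[[[0,0,0,0,0],[0,0,0,0,0],[0,0,0,0,0]]]'

```text
time_s: 7.4
tool_pos: [0.6517, 0.1907, 0.2864]
tool_rot: [180.0, 0.1, 80.4]
force: [0.7, -1.0, 0.0]
grip_width: 0.0005
grasp_force: 0.0
```

```bash
python3 to.py .6535 .1915 .1663 80.45
```

```text
shift [0.0013 0.0016 0.1201] turn -0.01 t 7.4 rot [1.7997e+02 7.0000e-02 8.0440e+01] F [ 0.68 -1.01  0.01] q [-34.  22.  21.  75.  -7.  85. -23.]
```

In the tool's units: 0.118 m is 0.236, 0.11 m is 0.22.

Emit:
steer_hand --plan '[[[0.002,0.003,0.08,0,0],[0.002,0.003,0.16,0,0],[0.002,0.003,0.2,0,0],[0.002,0.003,0.22,0,0],[0.002,0.003,0.236,0,0],[0.002,0.003,0.236,0,0],[0.002,0.003,0.236,0,0]]]'

```text
time_s: 7.98
tool_pos: [0.6543, 0.1918, 0.1702]
tool_rot: [179.9, -0.1, 80.4]
force: [-0.8, -1.0, 1.0]
grip_width: 0.0006
grasp_force: 0.0
```

```bash
python3 to.py .6502 .1718 .1663 80.45
```

```text
shift [-0.0204 -0.0007  0.0039] turn -0.03 t 7.9833 rot [ 1.7987e+02 -6.0000e-02  8.0420e+01] F [-0.75 -0.98  1.03] q [-33.  25.  20.  84.  -9.  72. -22.]
```

The manual's scale: shifts go in shares of 50 cm and turns go in shares of 180 degrees. Converting my numbers, -0.016 m is -0.032, -0.011 m is -0.022.

Emit:
steer_hand --plan '[[[-0.012,0,0.006,0,0],[-0.022,0,0.006,0,0],[-0.032,0,0.006,0,0],[-0.032,0,0.006,0,0]]]'

```text
time_s: 8.32
tool_pos: [0.6511, 0.1752, 0.1667]
tool_rot: [179.9, -0.0, 80.4]
force: [1.1, 0.4, 1.2]
grip_width: 0.0005
grasp_force: 0.4
```

```bash
python3 to.py .6502 .1718 .1663 80.45
```

```text
shift [-0.0035 -0.0003  0.0004] turn -0.03 t 8.3167 rot [ 1.799e+02 -1.000e-02  8.042e+01] F [1.08 0.41 1.19] q [-33.  24.  20.  85.  -9.  72. -21.]
```

Emit:
steer_hand --plan '[[[-0.008,0,0.002,0,0],[-0.016,0,0.002,0,0],[-0.016,0,0.002,0,0]]]'

```text
time_s: 8.57
tool_pos: [0.6489, 0.1651, 0.1647]
tool_rot: [-180.0, 0.2, 80.3]
force: [-2.7, -4.1, 3.3]
grip_width: 0.0005
grasp_force: 1.9
```

```bash
python3 to.py .6502 .1718 .1663 80.45
```

```text
shift [ 0.0068  0.0001 -0.0017] turn -0.11 t 8.5667 rot [-179.96    0.21   80.34] F [-2.71 -4.05  3.34] q [-32.  24.  20.  86.  -8.  72. -20.]
```

In the tool's units: -0.2 m is -0.4, -0.16 m is -0.32.

Emit:
steer_hand --plan '[[[0.002,0,-0.04,0,0],[0.002,0,-0.1,0,0],[0,0,-0.18,0,0],[-0.08,0,-0.24,0,0],[-0.16,0,-0.24,0,0],[-0.24,0,-0.24,0,0],[-0.32,0,-0.24,0,0],[-0.4,0,-0.24,0,0]]]'

```text
time_s: 9.23
tool_pos: [0.6153, -0.0304, 0.2846]
tool_rot: [-180.0, 0.0, 80.5]
force: [1.2, -0.7, -1.3]
grip_width: 0.0005
grasp_force: 0.0
```

Emit:
steer_hand --plan '[[[-0.08,0,0,-0.0389,0.087],[-0.16,0,0,-0.0778,0.087],[-0.16,0,0,-0.1167,0.087],[-0.16,0,0,-0.1556,0.087],[-0.16,0,0,-0.1944,0.087],[-0.16,0,0,-0.2333,0.087],[-0.16,0,0,-0.2333,0.087]]]'

```text
time_s: 9.82
tool_pos: [0.6025, -0.1076, 0.2841]
tool_rot: [-180.0, -0.0, 122.6]
force: [0.8, -0.9, 0.6]
grip_width: 0.0392
grasp_force: 0.0
```

Run:
```python
from fit import *
T=cal("top");S=cal("side")
cv2.imwrite("pics/w6.png",np.hstack([cv2.resize(S["im"][132:172,305:337],None,fx=8,fy=8,interpolation=cv2.INTER_CUBIC),cv2.resize(T["im"][155:187,205:250],(450,320),interpolation=cv2.INTER_CUBIC)]))
```

```bash
python3 to.py .4406 -.182 .2 166.9
```

```text
shift [ 0.0235 -0.1769  0.0843] turn -44.63 t 9.9167 rot [-1.7997e+02 -2.0000e-02  1.2227e+02] F [ 0.59 -0.02  0.82] q [-13.  13.  24.  86.  -5.  82.  44.]
```

View pics/w6.png

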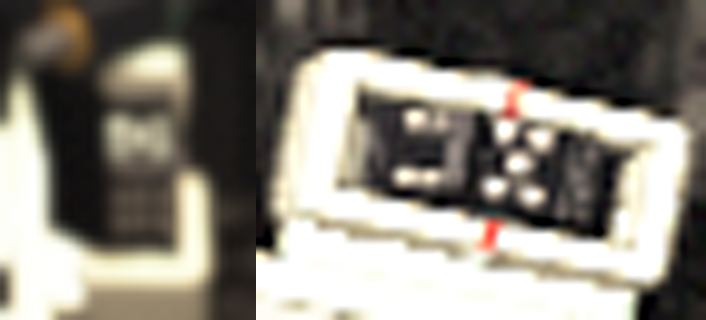

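The top crop shows five dots between the red marks at (515,165), with four uphill, so the wheel is set. Next I refine the guard's position along its bar from both views.

In the tool's units: -0.1769 m is -0.3538, 0.05 m is 0.1, -44.6 degrees is -0.2478.

Emit:
steer_hand --plan '[[[0.047,-0.3538,0.1,-0.2478,0.087],[0.047,-0.3538,0.1,-0.2478,0.087],[0.047,-0.3538,0.1,-0.2478,0.087],[0.047,-0.3538,0.1,-0.2478,0.087],[0.047,-0.3538,0.1,-0.2478,0.087],[0.047,-0.3538,0.1,-0.2478,0.087],[0.047,-0.3538,0.1,-0.2478,0.087],[0.047,-0.3538,0.1,-0.2478,0.087]]]'

```text
time_s: 10.58
tool_pos: [0.4407, -0.1826, 0.2346]
tool_rot: [180.0, 0.0, 166.9]
force: [0.8, 1.4, -0.2]
grip_width: 0.0867
grasp_force: 0.0
```

Run:
```python
from fit import *
T=cal("top");S=cal("side")
T0=dict(T,im=cv2.imread("pics/top0.png"));S0=dict(S,im=cv2.imread("pics/side0.png"))
ax=np.array([np.cos(np.radians(77.2)),np.sin(np.radians(77.2))]);nx=np.array([ax[1],-ax[0]])
c0=np.array([.4409,-.1822])
def rep(n,P):
    d=P[:,:2]-c0;print(n,"along",d@ax*1000,"across",d@nx*1000)
for thr in(110,135,160):
    p=mask(T0,325,218,385,270,thr);r=cv2.minAreaRect((plane(T,p,.018)[:,:2]*1000).astype(np.float32));print(thr,r)
rep("side far z18",plane(S,[(251.1,250.1),(288.6,251.6)],.018))
rep("side near z0",plane(S,[(245.4,294.6),(281.9,294.9)],0.))
rep("side near z18",plane(S,[(241,291),(282,293)],.018))
# bar profile in top view along axis at z=.064
t=np.linspace(-.06,.06,481)
for n,c in(("T",T0),("S",S0)):
  for off in(-.006,0,.006):
    P=np.c_[c0+np.outer(t,ax)+off*nx,np.full(len(t),.064)]
    uv=proj(c,P).astype(np.float32);v=cv2.remap(c["im"].max(2),uv[:,0],uv[:,1],cv2.INTER_CUBIC).ravel().astype(float)
    i=np.where(v<100)[0];print(n,off,"dark",t[i[0]]*1000,t[i[-1]]*1000,"w",v[::40].astype(int))
```

```bash
python3 to.py .4406 -.182 .2 167
```

```text
110 ((442.1933898925781, -183.5739288330078), (141.21250915527344, 103.08641052246094), 76.81580352783203)
135 ((441.6105651855469, -183.34812927246094), (140.82568359375, 101.46031188964844), 76.75065612792969)
160 ((441.3611755371094, -183.38670349121094), (139.6834716796875, 100.60839080810547), 76.8556900024414)
side far z18 along [67.534  63.7645] across [-48.0854  49.6664]
side near z0 along [-67.0434 -65.62  ] across [-40.0869  45.9401]
side near z18 along [-72.3543 -75.8453] across [-46.997   48.7615]
T -0.006 dark -38.99999999999999 40.75000000000001 w [255 253 142  67  67  42  61  53  51  54  71 255 254]
T 0 dark -39.74999999999999 41.50000000000001 w [255 254 105  88  93  99  92  92  86  80  25 255 237]
T 0.006 dark -39.74999999999999 41.25000000000001 w [255 240 108  83  89  91  96  97 107 103  35 255 235]
S -0.006 dark -52.5 60.0 w [170  81  59  64  95  91  86  88  43  39  27  26  43]
S 0 dark -60.0 60.0 w [46 35 49 48 47 46 46 46 47 44 24 24 40]
S 0.006 dark -60.0 60.0 w [23 36 47 46 45 46 45 45 46 41 25 27 45]
shift [0.0007 0.0001 0.0346] turn -0.07 t 10.6833 rot [1.7999e+02 1.0000e-02 1.6693e+02] F [ 0.37  0.51 -0.82] q [ -8.  -4.  26. 108.   2.  75.  95.]
```

In the tool's units: 0.145 m is 0.29, 0.12 m is 0.24.

Emit:
steer_hand --plan '[[[0,-0.002,0.08,0,0.087],[0,-0.002,0.16,0,0.087],[0,-0.002,0.24,0,0.087],[0,-0.002,0.29,0,0.087],[0,-0.002,0.29,0,0.087],[0,-0.002,0.29,0,0.087]]]'

```text
time_s: 11.18
tool_pos: [0.4403, -0.1831, 0.0889]
tool_rot: [-180.0, -0.2, 167.0]
force: [0.0, -0.3, 0.1]
grip_width: 0.087
grasp_force: 0.0
```

```bash
python3 to.py .4413 -.183 .07 166.9
```

```text
shift [-0.001   0.0004  0.0189] turn 0.13 t 11.1833 rot [-1.7996e+02 -1.7000e-01  1.6703e+02] F [ 0.01 -0.26  0.14] q [ -7.   5.  27. 118.  -3.  58.  99.]
```

In the tool's units: 0.018 m is 0.036, 0.012 m is 0.024.

Emit:
steer_hand --plan '[[[-0.002,0.0006,0.012,0,0.087],[-0.002,0.0006,0.024,0,0.087],[-0.002,0.0006,0.036,0,0.087],[-0.002,0.0006,0.036,0,0.087]]]'

```text
time_s: 11.52
tool_pos: [0.4421, -0.1833, 0.0714]
tool_rot: [180.0, 0.0, 167.1]
force: [-0.8, -0.2, 0.0]
grip_width: 0.0875
grasp_force: 0.0
```

```bash
python3 to.py .4413 -.183 .07 166.9
```

```text
shift [0.0009 0.0001 0.0014] turn 0.18 t 11.5167 rot [1.8000e+02 2.0000e-02 1.6708e+02] F [-0.8  -0.16  0.01] q [ -7.   7.  27. 119.  -4.  55. 100.]
```

In the tool's units: 0.02 m is 0.04, 0.01 m is 0.02.

Emit:
steer_hand --plan '[[[0,0,0.02,0,0.087],[0,0,0.04,0,0.087],[0,0,0.04,0,0.087],[0,0,0.04,0,0.07],[0,0,0.04,0,0.07],[0,0,0.04,0,0.07]]]' --clamp_n 10

```text
time_s: 12.02
tool_pos: [0.4419, -0.1832, 0.0515]
tool_rot: [180.0, -0.0, 167.1]
force: [-0.0, 0.3, -1.6]
grip_width: 0.0839
grasp_force: 10.0
```

```bash
python3 to.py .4413 -.183 .051 166.9
```

```text
shift [0.0007 0.     0.0005] turn 0.19 t 12.0167 rot [ 1.7999e+02 -1.0000e-02  1.6709e+02] F [-0.    0.35 -1.64] q [ -6.   9.  27. 120.  -5.  53. 101.]
```

Emit:
steer_hand --plan '[[[0,0,-0.04,0,0.07],[0,0,-0.08,0,0.07],[0,0,-0.16,0,0.07],[0,0,-0.24,0,0.07],[0,0,-0.24,0,0.07]]]'

```text
time_s: 12.43
tool_pos: [0.4466, -0.185, 0.1793]
tool_rot: [180.0, 0.8, 167.1]
force: [1.8, -0.0, -0.2]
grip_width: 0.0842
grasp_force: 10.0
```

```bash
python3 to.py .4413 -.183 .051 166.9
```

```text
shift [0.0074 0.0006 0.1282] turn 0.17 t 12.4333 rot [179.95   0.79 167.07] F [ 1.84 -0.04 -0.24] q [ -8.  -1.  27. 112.   0.  68.  96.]
```

In the tool's units: -0.11 m is -0.22, -0.08 m is -0.16.

Emit:
steer_hand --plan '[[[0,0,-0.08,0,0.07],[0,0,-0.16,0,0.07],[0,0,-0.22,0,0.07],[0,0,-0.22,0,0.07],[0,0,-0.22,0,0.07]]]'

```text
time_s: 12.85
tool_pos: [0.443, -0.1836, 0.2832]
tool_rot: [180.0, 0.2, 167.1]
force: [0.0, -0.8, -2.7]
grip_width: 0.0834
grasp_force: 10.0
```

```bash
python3 to.py .558 .2146 .29 80.45
```

```text
shift [-0.0232  0.4138 -0.0064] turn 86.64 t 12.85 rot [179.96   0.25 167.09] F [ 0.03 -0.84 -2.66] q [ -9.  -5.  26. 104.   2.  81.  94.]
```

In the tool's units: 0.21 m is 0.42, 0.18 m is 0.36, 44 degrees is 0.2444.

Emit:
steer_hand --plan '[[[-0.004,0.06,-0.02,0.0333,0.07],[-0.008,0.12,-0.02,0.0667,0.07],[-0.012,0.18,-0.02,0.1056,0.07],[-0.014,0.24,-0.02,0.1389,0.07],[-0.018,0.3,-0.02,0.1722,0.07],[-0.02,0.36,-0.02,0.2111,0.07],[-0.024,0.42,-0.02,0.2444,0.07],[-0.024,0.42,-0.02,0.2444,0.07]]]'

```text
time_s: 13.52
tool_pos: [0.5004, 0.0264, 0.2887]
tool_rot: [-179.9, -0.3, 123.4]
force: [0.2, 1.3, -0.5]
grip_width: 0.0839
grasp_force: 10.0
```

Emit:
steer_hand --plan '[[[0,0,0,0,0.07],[0,0,0,0,0.07]]]'

```text
time_s: 13.68
tool_pos: [0.4998, 0.0179, 0.2898]
tool_rot: [-179.8, -0.0, 123.1]
force: [0.3, -0.9, -2.0]
grip_width: 0.084
grasp_force: 10.0
```

```bash
python3 to.py .558 .2146 .29 80.45
```

```text
shift [ 0.1329  0.1562 -0.0006] turn 42.67 t 13.6833 rot [-1.7981e+02 -4.0000e-02  1.2312e+02] F [ 0.34 -0.93 -2.02] q [-17.  -1.  12. 100.   0.  82.  28.]
```

In the tool's units: 0.1562 m is 0.3124, 0.136 m is 0.272, 42.7 degrees is 0.2372.

Emit:
steer_hand --plan '[[[0.04,0.044,0,0.0333,0.07],[0.08,0.09,0,0.0667,0.07],[0.12,0.136,0,0.1,0.07],[0.16,0.18,0,0.1389,0.07],[0.2,0.226,0,0.1722,0.07],[0.24,0.272,0,0.2056,0.07],[0.266,0.3124,0,0.2372,0.07],[0.266,0.3124,0,0.2372,0.07]]]'

```text
time_s: 14.35
tool_pos: [0.559, 0.2199, 0.2898]
tool_rot: [-179.9, -0.1, 80.5]
force: [-0.6, 0.6, -2.2]
grip_width: 0.0838
grasp_force: 10.0
```

Emit:
steer_hand --plan '[[[0,0,0,0,0.07],[0,0,0,0,0.07],[0,0,0,0,0.07]]]'

```text
time_s: 14.6
tool_pos: [0.5591, 0.2129, 0.2914]
tool_rot: [180.0, 0.1, 80.3]
force: [-0.9, -0.1, -0.6]
grip_width: 0.0841
grasp_force: 10.0
```

```bash
python3 to.py .558 .2146 .29 80.45
```

```text
shift [ 0.0015 -0.0014  0.0014] turn -0.2 t 14.6 rot [1.800e+02 6.000e-02 8.025e+01] F [-0.89 -0.08 -0.59] q [-28.  11.   5.  87.  -1.  83. -32.]
```

In the tool's units: 0.067 m is 0.134, 0.06 m is 0.12, -0.2 degrees is -0.0011.

Emit:
steer_hand --plan '[[[0.003,-0.0028,0.06,-0.0011,0.07],[0.003,-0.0028,0.12,-0.0011,0.07],[0.003,-0.0028,0.134,-0.0011,0.07],[0.003,-0.0028,0.134,-0.0011,0.07]]]'

```text
time_s: 14.93
tool_pos: [0.5562, 0.215, 0.2221]
tool_rot: [-179.7, 0.2, 80.5]
force: [0.3, -0.4, -1.8]
grip_width: 0.0839
grasp_force: 10.0
```

Emit:
steer_hand --plan '[[[0,0,0.008,0,0.07],[0,0,0.016,0,0.07],[0,0,0.024,0,0.07],[0,0,0.024,0,0.07],[0,0,0.024,0,0.07]]]'

```text
time_s: 15.35
tool_pos: [0.5579, 0.2172, 0.2131]
tool_rot: [180.0, -0.0, 80.6]
force: [0.2, 0.3, -1.0]
grip_width: 0.0838
grasp_force: 10.0
```

```bash
python3 to.py .558 .2146 .188 80.45
```

```text
shift [-0.0026  0.0005  0.0251] turn 0.14 t 15.35 rot [ 1.7996e+02 -2.0000e-02  8.0590e+01] F [ 0.19  0.27 -0.99] q [-28.  13.   5.  93.  -1.  74. -32.]
```

In the tool's units: 0.011 m is 0.022, 0.008 m is 0.016.

Emit:
steer_hand --plan '[[[-0.002,0,0.008,0,0.07],[-0.004,0,0.016,0,0.07],[-0.004,0,0.022,0,0.07],[-0.004,0,0.022,0,0.07]]]'

```text
time_s: 15.68
tool_pos: [0.5576, 0.2131, 0.2011]
tool_rot: [-180.0, 0.1, 80.5]
force: [-1.4, -2.9, 1.5]
grip_width: 0.0842
grasp_force: 10.0
```

```bash
python3 to.py .558 .2146 .188 80.45
```

```text
shift [0.0016 0.0002 0.0131] turn 0.05 t 15.6833 rot [-1.80e+02  1.40e-01  8.05e+01] F [-1.39 -2.94  1.48] q [-28.  13.   5.  94.  -1.  73. -32.]
```

Emit:
steer_hand --plan '[[[0,0,0.008,0,0.07],[0,0,0.016,0,0.07],[0,0,0.016,0,0.07]]]'

```text
time_s: 15.93
tool_pos: [0.5575, 0.2145, 0.1929]
tool_rot: [-180.0, 0.0, 80.5]
force: [0.3, -3.6, 1.0]
grip_width: 0.0837
grasp_force: 10.0
```

```bash
python3 to.py .558 .2146 .188 80.45
```

```text
shift [0.0002 0.0005 0.0049] turn 0.08 t 15.9333 rot [-1.7999e+02  3.0000e-02  8.0530e+01] F [ 0.33 -3.64  0.97] q [-28.  13.   5.  95.  -1.  72. -32.]
```

In the tool's units: 0.006 m is 0.012, 0.003 m is 0.006.

Emit:
steer_hand --plan '[[[0,0,0.006,0,0.07],[0,0,0.012,0,0.07],[0,0,0.012,0,0.07]]]'

```text
time_s: 16.18
tool_pos: [0.5572, 0.2156, 0.1869]
tool_rot: [-180.0, -0.0, 80.6]
force: [0.1, -0.7, -0.9]
grip_width: 0.0841
grasp_force: 10.0
```

```bash
python3 to.py .558 .2146 .188 80.45
```

```text
shift [-0.0009  0.0009 -0.0011] turn 0.15 t 16.1833 rot [-1.7998e+02 -2.0000e-02  8.0600e+01] F [ 0.12 -0.74 -0.85] q [-28.  14.   5.  95.  -1.  71. -32.]
```

Emit:
steer_hand --plan '[[[0,0,0.004,0,0.07],[0,0,0.004,0,0.07],[0,0,0.004,0,0.07]]]'

```text
time_s: 16.43
tool_pos: [0.5573, 0.2158, 0.1854]
tool_rot: [-180.0, -0.0, 80.6]
force: [-0.3, -0.9, -0.9]
grip_width: 0.0842
grasp_force: 10.0
```

```bash
python3 to.py .558 .2146 .188 80.45
```

```text
shift [-0.0011  0.0009 -0.0026] turn 0.17 t 16.4333 rot [-1.7999e+02 -4.0000e-02  8.0620e+01] F [-0.27 -0.94 -0.93] q [-28.  14.   5.  95.  -1.  71. -32.]
```

In the tool's units: 0.003 m is 0.006, 0.0015 m is 0.003.

Emit:
steer_hand --plan '[[[0,0,0.003,0,0.07],[0,0,0.006,0,0.07],[0,0,0.006,0,0.07],[0,0,0.006,0,0.07]]]'

```text
time_s: 16.77
tool_pos: [0.5573, 0.2161, 0.1848]
tool_rot: [180.0, -0.1, 80.6]
force: [-3.0, -2.0, 9.5]
grip_width: 0.0841
grasp_force: 10.0
```

```bash
python3 to.py .558 .2146 .188 80.45
```

```text
shift [-0.0013  0.0009 -0.0032] turn 0.18 t 16.7667 rot [ 1.7997e+02 -1.0000e-01  8.0630e+01] F [-2.97 -1.97  9.53] q [-28.  14.   5.  95.  -1.  71. -32.]
```

Emit:
steer_hand --plan '[[[0,0,0.003,0,0.07],[0,0,0.006,0,0.07],[0,0,0.006,0,0.07]]]'

```text
time_s: 17.02
tool_pos: [0.5575, 0.2168, 0.1824]
tool_rot: [179.9, -0.2, 80.7]
force: [-4.8, -1.1, 11.8]
grip_width: 0.0839
grasp_force: 10.0
```

```bash
python3 to.py .558 .2146 .188 80.45
```

```text
shift [-0.002   0.0009 -0.0056] turn 0.2 t 17.0167 rot [ 1.7993e+02 -1.7000e-01  8.0650e+01] F [-4.76 -1.12 11.77] q [-28.  14.   5.  96.  -1.  71. -32.]
```

In the tool's units: -0.003 m is -0.006.

Emit:
steer_hand --plan '[[[0,0,-0.006,0,0.07],[0,0,-0.006,0,0.07],[0,0,-0.006,0,0.07]]]'

```text
time_s: 17.27
tool_pos: [0.5572, 0.2157, 0.1822]
tool_rot: [-180.0, -0.0, 80.6]
force: [-0.4, 0.1, -2.7]
grip_width: 0.0839
grasp_force: 10.0
```

```bash
python3 to.py .558 .2146 .188 80.45
```

```text
shift [-0.001   0.001  -0.0058] turn 0.17 t 17.2667 rot [-1.7998e+02 -2.0000e-02  8.0620e+01] F [-0.37  0.05 -2.68] q [-28.  14.   5.  96.  -1.  71. -32.]
```

Emit:
steer_hand --plan '[[[-0.02,0,0.01,0,0.07],[-0.04,0,0.02,0,0.07],[-0.06,0,0.03,0,0.07],[-0.06,0,0.03,0,0.07]]]'

```text
time_s: 17.6
tool_pos: [0.5515, 0.181, 0.1654]
tool_rot: [-179.8, 0.2, 80.3]
force: [-1.1, -0.9, -2.5]
grip_width: 0.084
grasp_force: 10.0
```

```bash
python3 to.py .558 .2146 .188 80.45
```

```text
shift [ 0.0341  0.0007 -0.0227] turn -0.11 t 17.6 rot [-179.84    0.22   80.34] F [-1.11 -0.86 -2.5 ] q [-26.  13.   6.  99.  -1.  69. -29.]
```

In the tool's units: 0.003 m is 0.006, 0.0015 m is 0.003.

Emit:
steer_hand --plan '[[[0,0,0.003,0,0.07],[0,0,0.006,0,0.07],[0,0,0.006,0,0.07]]]'

```text
time_s: 17.85
tool_pos: [0.5524, 0.184, 0.1654]
tool_rot: [-180.0, 0.1, 80.5]
force: [-3.7, -3.8, 4.1]
grip_width: 0.0839
grasp_force: 10.0
```

```bash
python3 to.py .558 .2146 .188 80.45
```

```text
shift [ 0.031   0.0005 -0.0226] turn 0.07 t 17.85 rot [-1.7998e+02  1.1000e-01  8.0520e+01] F [-3.69 -3.85  4.12] q [-26.  13.   6.  99.  -1.  68. -29.]
```

Emit:
steer_hand --plan '[[[-0.02,0,0.01,0,0.07],[-0.04,0,0.0204,0,0.07],[-0.06,0,0.0306,0,0.07],[-0.08,0,0.0408,0,0.07],[-0.08,0,0.0408,0,0.07]]]'

```text
time_s: 18.27
tool_pos: [0.5463, 0.1438, 0.1444]
tool_rot: [180.0, 0.1, 80.5]
force: [-1.7, -4.9, 1.9]
grip_width: 0.0837
grasp_force: 10.0
```

```bash
python3 to.py .558 .2146 .188 80.45
```

```text
shift [ 0.0717 -0.0002 -0.0437] turn 0.02 t 18.2667 rot [1.7995e+02 8.0000e-02 8.0470e+01] F [-1.71 -4.88  1.9 ] q [-24.  12.   7. 103.  -1.  66. -26.]
```

In the tool's units: -0.08 m is -0.16, -0.07 m is -0.14.

Emit:
steer_hand --plan '[[[-0.02,0,0.0102,0,0.07],[-0.04,0,0.0204,0,0.07],[-0.06,0,0.0306,0,0.07],[-0.08,0,0.0408,0,0.07],[-0.1,0,0.051,0,0.07],[-0.12,0,0.0612,0,0.07],[-0.14,0,0.0714,0,0.07],[-0.16,0,0.0816,0,0.07]]]'

```text
time_s: 18.93
tool_pos: [0.5347, 0.0682, 0.1052]
tool_rot: [179.8, -0.1, 80.7]
force: [0.1, -0.7, 7.1]
grip_width: 0.0836
grasp_force: 10.0
```

```bash
python3 to.py .558 .2146 .188 80.45
```

```text
shift [ 0.1484 -0.0004 -0.0824] turn 0.22 t 18.9333 rot [ 1.7978e+02 -1.2000e-01  8.0670e+01] F [ 0.08 -0.68  7.09] q [-19.  11.  10. 109.  -2.  60. -18.]
```

Emit:
steer_hand --plan '[[[0,0,0,0,0.07],[0,0,0,0,0.07]]]'

```text
time_s: 19.1
tool_pos: [0.5336, 0.0658, 0.1039]
tool_rot: [179.9, 0.1, 80.5]
force: [-0.2, -6.3, 2.9]
grip_width: 0.0838
grasp_force: 10.0
```

```bash
python3 to.py .558 .2146 .188 80.45
```

```text
shift [ 0.1506 -0.0003 -0.0843] turn 0.07 t 19.1 rot [1.7992e+02 1.0000e-01 8.0520e+01] F [-0.23 -6.28  2.94] q [-19.  11.  10. 109.  -2.  60. -18.]
```

In the tool's units: -0.025 m is -0.05, -0.02 m is -0.04.

Emit:
steer_hand --plan '[[[-0.014,0,0.0072,0,0.07],[-0.028,0,0.0142,0,0.07],[-0.04,0,0.0204,0,0.07],[-0.05,0,0.0256,0,0.07],[-0.05,0,0.0256,0,0.07]]]'

```text
time_s: 19.52
tool_pos: [0.5309, 0.0447, 0.0924]
tool_rot: [179.8, -0.2, 80.6]
force: [0.1, 0.2, 4.5]
grip_width: 0.0841
grasp_force: 10.0
```

```bash
python3 to.py .558 .2146 .188 80.45
```

```text
shift [ 0.1723 -0.0005 -0.095 ] turn 0.18 t 19.5167 rot [179.78  -0.2   80.63] F [0.05 0.24 4.53] q [-17.  11.  11. 110.  -3.  59. -15.]
```

Emit:
steer_hand --plan '[[[-0.006,0,0.003,0,0.07],[-0.012,0,0.006,0,0.07],[-0.012,0,0.006,0,0.07]]]'

```text
time_s: 19.77
tool_pos: [0.5304, 0.0421, 0.0902]
tool_rot: [179.7, -0.4, 80.7]
force: [-0.1, 5.7, 8.6]
grip_width: 0.0837
grasp_force: 10.0
```

```bash
python3 to.py .558 .2146 .188 80.45
```

```text
shift [ 1.754e-01 -1.000e-04 -9.660e-02] turn 0.3 t 19.7667 rot [179.74  -0.41  80.75] F [-0.07  5.67  8.64] q [-17.  11.  11. 110.  -3.  58. -14.]
```

In the tool's units: -0.006 m is -0.012, -0.003 m is -0.006.

Emit:
steer_hand --plan '[[[-0.006,0,0.002,0,0.07],[-0.012,0,0.004,0,0.07],[-0.012,0,0.004,0,0.07]]]'

```text
time_s: 20.02
tool_pos: [0.5295, 0.0361, 0.0882]
tool_rot: [179.7, -0.4, 80.8]
force: [0.3, 5.7, 8.9]
grip_width: 0.0843
grasp_force: 10.0
```

```bash
python3 to.py .558 .2146 .188 80.45
```

```text
shift [ 1.815e-01 -1.000e-04 -9.850e-02] turn 0.31 t 20.0167 rot [179.74  -0.4   80.76] F [0.33 5.66 8.9 ] q [-16.  11.  11. 111.  -3.  58. -14.]
```

In the tool's units: -0.002 m is -0.004.

Emit:
steer_hand --plan '[[[0.004,0,-0.004,0,0.07],[0.004,0,-0.004,0,0.087],[0.004,0,-0.004,0,0.087],[0.004,0,-0.004,0,0.087]]]'

```text
time_s: 20.35
tool_pos: [0.5269, 0.0328, 0.0872]
tool_rot: [-180.0, 0.0, 80.6]
force: [-0.5, 0.4, 0.5]
grip_width: 0.0868
grasp_force: 0.0
```

```bash
python3 to.py .558 .2146 .188 80.45
```

```text
shift [ 0.1844  0.0009 -0.1009] turn 0.15 t 20.35 rot [-1.7996e+02  2.0000e-02  8.0600e+01] F [-0.52  0.4   0.54] q [-16.  11.  11. 111.  -2.  58. -14.]
```

In the tool's units: -0.2 m is -0.4, -0.16 m is -0.32.

Emit:
steer_hand --plan '[[[0,0.0014,-0.02,0,0.087],[0,0.0014,-0.04,0,0.087],[0,0.0014,-0.06,0,0.087],[0,0.0014,-0.08,0,0.087],[0,0.0014,-0.16,0,0.087],[0,0.0014,-0.24,0,0.087],[0,0.0014,-0.32,0,0.087],[0,0.0014,-0.4,0,0.087]]]'

```text
time_s: 21.02
tool_pos: [0.5275, 0.0323, 0.2908]
tool_rot: [179.9, -0.0, 80.6]
force: [1.1, 0.1, -0.2]
grip_width: 0.0869
grasp_force: 0.0
```

```bash
python3 to.py .46 -.2 .3 80.45
```

```text
shift [-0.2402 -0.0285 -0.0094] turn 0.12 t 21.0167 rot [ 1.7992e+02 -3.0000e-02  8.0570e+01] F [ 1.11  0.15 -0.24] q [-17.   2.  11.  96.  -0.  82. -15.]
```

In the tool's units: -0.24 m is -0.48, -0.2 m is -0.4.

Emit:
steer_hand --plan '[[[-0.08,0,0,0,0.087],[-0.16,-0.02,0,0,0.087],[-0.24,-0.03,0,0,0.087],[-0.32,-0.04,0,0,0.087],[-0.4,-0.05,0,0,0.087],[-0.48,-0.056,0,0,0.087],[-0.48,-0.056,0,0,0.087]]]'

```text
time_s: 21.6
tool_pos: [0.4574, -0.2093, 0.2894]
tool_rot: [179.9, 0.2, 79.8]
force: [-0.1, -0.9, -0.2]
grip_width: 0.0871
grasp_force: 0.0
```

Run:
```python
from fit import *
T=cal("top");S=cal("side");cx,cy,yw=.5463,.1451,np.radians(80.45);M=R(yw)
for n,c in(("T",T),("S",S)):
    G=np.array([cx,cy,.108])+M@np.array([-.1,0,.052])
    uv=proj(c,[G])[0];x0,y0=(uv-22).astype(int)
    g=cv2.resize(c["im"],None,fx=4,fy=4,interpolation=cv2.INTER_CUBIC).max(2)[y0*4:(y0+44)*4,x0*4:(x0+44)*4]
    cs=cv2.findContours((g<100).astype(np.uint8),cv2.RETR_EXTERNAL,cv2.CHAIN_APPROX_NONE)[0]
    ok=[k for k in cs if 0<cv2.pointPolygonTest(k,(88,88),True)+30]
    k=max(ok,key=cv2.contourArea);p=(k.reshape(-1,2)+.5)/4-.5+[x0,y0]
    q=(dplane(c,p,cx,cy,yw,.052)-[cx,cy,.108])@M
    print(n,uv,cv2.contourArea(k)/16,"deck x",q[:,0].min(),q[:,0].max(),"y",q[:,1].min(),q[:,1].max(),cv2.minAreaRect((q[:,:2]*1000).astype(np.float32)))
    # brightness profile of white plate along deck y at x=-60,-140 on plane z=.006
    for X in(-.07,-.13):
        t=np.linspace(-.09,.09,61);P=np.array([cx,cy,.108])+np.c_[np.full(61,X),t,np.full(61,.006)]@M.T
        u=proj(c,P).astype(np.float32);print(X,cv2.remap(c["im"].min(2),u[:,0],u[:,1],cv2.INTER_LINEAR).ravel()[::1])
cv2.imwrite("pics/endT.png",T["im"])
o=env.get_obs();print(o["time_s"],o["force"],o["tool_pos"])
```

```text
T [279.1274 215.0821] 295.125 deck x -0.10962337678650791 -0.07067834466623181 y -0.03938529814641389 0.04197876222829033 ((-90.197509765625, 1.4069328308105469), (38.590797424316406, 81.44444274902344), 1.2656480073928833)
-0.07 [ 62  81  91  88  70  65  60 122 255 255 250 242 250 255 255 255 255 255
 255 255 255 255 255 253 236 208 203 193 200 195 191 187 198 185 201 217
 227 231 251 255 255 255 255 255 255 255 255 255 255 212 237 254 255 180
  11  39  36  32  27  27  24]
-0.13 [ 24  25  22  20  27  29  31 154 255 255 248 226 255 255 255 255 255 255
 255 251 213 255 250 238 223 207 166 156 174 160 157 171 156 208 250 233
 225 211 192 178 198 242 225 210 193 210 255 255 253 236 241 255 255 126
  20  25  24  22  16  17  24]
S [287.8803 186.1077] 390.625 deck x -0.13748394609360123 -0.025958381107945475 y -0.0480462296955565 0.0372502730968005 ((-84.370849609375, -5.702304840087891), (75.7426986694336, 111.5606918334961), 77.35316467285156)
-0.07 [ 17  17  17  19  21  40 104 200 247 252 246 245 252 254 254 254 250 228
 169 115  97  95  96  95  94  93  91  90  89  84  73  50  29  25  34  53
  77  88  90  94  98 102 102 109 138 192 239 251 248 242 246 251 247 205
 117  45  22  20  20  19  19]
-0.13 [ 31  28  29  29  33  54 125 214 250 252 247 245 251 254 254 254 254 252
 246 232 214 203 202 201 199 194 192 186 174 155 143 140 146 166 180 178
 187 195 187 189 200 200 191 201 229 247 253 253 251 242 244 251 250 223
 142  70  53  52  47  42  40]
21.7 [0.0325 1.6551 0.6311] [ 0.4603 -0.2016  0.2888]
```

Emit:
steer_hand --plan '[[[0,0,0,0,0.087],[0,0,0,0,0.087],[0,0,0,0,0.087],[0,0,0,0,0.087]]]'

```text
time_s: 22.03
tool_pos: [0.4614, -0.1984, 0.2876]
tool_rot: [-180.0, -0.0, 80.7]
force: [0.5, 1.0, -0.2]
grip_width: 0.0868
grasp_force: 0.0
```

```bash
python3 -c "
from cell import env, read_camera, sign_off
print(sign_off())"
```

```text
the job is handed in; nothing more can be done
None
```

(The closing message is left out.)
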